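# Turn the leaf of the colour chart book

### The job

The colour comparison book lies open on the bench with its white leaf standing half raised over the right-hand page. Push the leaf over the spine with your fingertips and press it gently down until it lies flat on the left-hand page, then move clear. Only push: do not lift the book or shove it out of its place, and leave the two dropper bottles and the jar standing where they are.

Things in the scene. Friction and masses are not known exactly. Their poses are not given: they have to be found in the camera images.
- spine (a point): Middle of the spine of the colour chart book, on the leaf's hinge axis, 12 mm above the bench. Its x axis runs along the spine (away from the robot, at a yaw of up to 0.45 either way), y points to the left-hand page, z up. Three thin steel rings stand up to 13 mm above the axis at x = -55, 0 and 55 mm, within 13 mm of it.
- book: The loose grey book (about 0.6 to 1.2 kg) lying open on the bench; origin on the bench 12 mm under point spine, same axes. Its two pages are rigid boards 166 mm long along x, reaching from 16 to 128 mm either side of the spine, top 8 mm above the bench.
- leaf (a joint): Angle of the leaf about the spine: 0 = flat on the right-hand page (-y side), 1.57 = upright, 3.14 = flat on the left-hand page (+y side), its rigid stop: the leaf's upper face is then 14 mm above the bench. It starts between 0.5 and 1.0. The hinge is stiff: the leaf stays at any angle where it is left, and yields to about 1 to 2 N at its free edge.
- leaf_edge (a point): Middle of the leaf's free edge, moving with it. The leaf is a rigid white panel with colour patches on both faces, 150 mm along the spine, 4 mm thick, from 14 to 105 mm off the hinge axis (this point is at 105 mm). A red index tab, 32 mm wide, 50 mm toward the far end from the middle, sticks out of the free edge to 117 mm.
- dropper_a: Amber dropper bottle with black bulb, loose bystander, 34 mm across, 102 mm tall, upright, origin under its base. The three bystanders stand in changing order: two beyond the far end of the book, one beyond the outer edge of the left-hand page.
- dropper_b: Second amber dropper bottle, like the first; origin under its base.
- jar: Clear jar with red lid, loose bystander, 64 mm across, 85 mm tall, origin under its base.

How it is judged:
At the end, for the whole second after the job is handed in: The leaf lies on the left-hand page within 0.08 rad of flat (free edge at most about 8 mm up) and at rest, the book lies flat on the bench, and the three bystanders stand upright (value of joint leaf above 3.06 rad and velocity of joint leaf below 0.05 rad/s and height (world z) of spine below 0.016 m and angle between spine's own z axis and vertical below 0.05 rad and angle between each of dropper_a, dropper_b, jar's own z axis and vertical below 0.15 rad); the robot touches nothing.
It fails at once if the book is lifted or tipped (spine raised more than 10 mm, or tilted more than 0.15 rad) (height (world z) of spine above 0.022 m or angle between spine's own z axis and vertical above 0.15 rad).
It fails at once if the book is shoved more than 30 mm from its place (distance of spine from where it was at the start of the episode above 0.03 m).
It fails at once if the leaf is pinched or pressed hard (more than 50 N) (contact force between the fingers and leaf above 50 N).
It fails at once if a dropper bottle or the jar is moved more than 15 mm or tipped more than 0.3 rad (distance of any of dropper_a, dropper_b, jar from where it was at the start of the episode above 0.015 m or angle between any of dropper_a, dropper_b, jar's own z axis and vertical above 0.3 rad).
It also fails if it takes over 40 s, if anything falls off the work surface, if the arm or the gripper's body presses on something with over 40 N, if the wrist force passes 120 N, or if a joint passes its speed limit or range.

### The arm

A 7-joint arm with a two-finger parallel gripper is mounted at the origin on the work surface; the furniture and walls round the work are solid. World frame = base frame: x ahead of the robot, y to its left, z up, the work surface at z = 0. Lengths are in m, angles in rad, forces in N, time in s.
With the tool pointing down it reaches from about 0.35 to 0.9 m from the base axis. Payload 8.1 kg.
Tool frame: the origin (TCP) lies midway between the tips of the shut fingers; the grasp point (between the pads) lies 19 mm behind it; x points along the fingers, z is the direction in which the jaws open and shut, and the axes are right-handed (so a half turn about x gives the same grasp; the last joint's range is limited). The gripper opens to 92 mm and grips with 3 to 60 N. Pads are 19 mm wide; open, the fingers measure 130 mm over their backs; the gripper's body (75 mm by 190 mm) begins 47 mm behind the grasp point.
Start: joints at [1.239, 0.434, 0.025, 1.573, -0.012, 1.134, -0.075], TCP at [0.142, -0.609, 0.227] pointing down, gripper open.
Joint ranges: [-2.62, 2.62], [-0.44, 2.09], [-1.27, 1.32], [0.08, 2.57], [-1.32, 4.46], [0.12, 2], [-2.74, 2.74]. Speed limits (rad/s): [2.22, 2.22, 3.01, 3.01, 3.14, 3.14, 3.14].

### API

Orientations are given as a rotation vector (axis times angle).
In Python, from cell import arm gives the robot as it stands. The module is installed in compiled form; this text tells all that it offers.
- The arm moves only by the tool move_arm, never from a script. Its argument "steps" is text: rows parted by semicolons, each of 5 numbers parted by spaces: the shift along the tool's x, y, z in m, then the turn about the tool's x in rad, then the closure in counts, from 0 (fully open) to 255 (shut). A call has 1 to 10 rows; each row is the pose to reach, as a shift and turn from the pose commanded when the call began, along the tool's axes at that moment; what a row does not reach only later rows make up. A row lasts 1/12 s, in which the tool goes at most 41.7 mm and 7.16 degrees, less where a joint would pass 70% of its speed; a pose out of reach is approached as far as the arm can. A call with a gripper value outside its range is refused whole. The fingers move at their own pace and stop on an object; "squeeze" is the grip in N (left out, the last holds). Time passes only in rows, so rows that repeat a pose let the fingers close. It gives the time, the measured TCP pose, the force and the opening at its end, in the units of the state.
- arm.observe(): the state, without advancing time (a new reading comes with each control period).
- arm.get_image(name): name is "scene" or "top" or "wrist"; returns a dict with "img" (480x640x3 uint8, blue, green, red), "z_map" (480x640 float32, m along the optical axis (not along the pixel's ray), 0 where there is no reading), "vfov" (degrees; the focal length in pixels is half the picture's height over the tangent of half this angle, whatever the lens; pixels are square), "cx", "cy" (the principal point, pixels), "extrinsics" (4x4, takes a point from camera to world coordinates). Camera axes: x right, y up, looking along -z (the intrinsics and any distortion apply to the point x, -y, -z); pixel columns grow to the right and rows downward; lengths in m; the calibration is good to about 2 mm. A picture is of the moment at which its call begins.
- arm.sign_off(): hands the job in, once; it reports no verdict.
The state is a dict: "clock": time; "joints": joint angles; "dq": joint speeds; "joint_efforts": joint torques, N m; "position": TCP position; "ee_rot": TCP orientation; "force": force on the tool from outside, world axes, zero at the start; "ft_torque": the same for the moment, N m; "width": opening from 0.0 (shut) to 1.0 (fully open).
Only numpy, scipy, OpenCV 4.12 (cv2) and the standard library are available. Lean on these libraries where they do the work, as an engineer would, in place of code of your own. Each camera call takes 0.05 s, during which the arm holds its last target.

## Working session

There is one attempt and no reset: what is moved stays moved. The work goes in short steps, Python scripts to look and compute and a tool call to move; the robot and the scene stay as the last step left them, time stands still between calls to the robot, and variables do not carry over. Pictures are saved under pics/ and viewed, and the job is handed in when it is done.

Besides the shell and the picture viewer there is one more tool, called after ">>>" as name(argument=value, ...) on one line, values as JSON. move_arm: Moves the arm, as the interface text tells. Its arguments: {"type":"object","properties":{"steps":{"type":"string"},"squeeze":{"type":"number"}},"required":["steps"]}

```bash
mkdir -p pics; cat > h.py <<'E'
import numpy as np,cv2
from cell import arm
from scipy.spatial.transform import Rotation as R
def cam(n):
    d=arm.get_image(n); return d
def world(d,u,v,z=None):
    f=240/np.tan(np.radians(d['vfov'])/2)
    r=np.array([(u-d['cx'])/f,-(v-d['cy'])/f,-1.0]);E=np.array(d['extrinsics'])
    if z is None: return E[:3,:3]@(r*d['z_map'][int(v),int(u)])+E[:3,3]
    w=E[:3,:3]@r; return E[:3,3]+w*(z-E[2,3])/w[2]
E
python3 - <<'E'
from h import *
s=arm.observe();print({k:np.round(v,3) for k,v in s.items()})
print(R.from_rotvec(s['ee_rot']).as_matrix().round(3))
for n in ['scene','top','wrist']:
    d=cam(n);cv2.imwrite(f'pics/{n}0.png',d['img']);print(n,d['vfov'],d['cx'],d['cy'],np.round(d['extrinsics'],3).tolist(),[k for k in d],(d['z_map']>0).mean())
E
```

```text
{'clock': np.float64(0.0), 'joints': array([ 1.239,  0.435,  0.025,  1.574, -0.012,  1.134, -0.075]), 'dq': array([ 0.002, -0.   , -0.002,  0.   , -0.002,  0.001,  0.001]), 'joint_efforts': array([-0.0000e+00, -6.6785e+01,  9.8500e-01, -3.1446e+01, -6.1000e-02,
        4.3000e-02,  0.0000e+00]), 'position': array([ 0.142, -0.608,  0.226]), 'ee_rot': array([ 1.04 ,  1.31 , -1.039]), 'force': array([ 0.32 , -0.828, -0.003]), 'ft_torque': array([ 0.03 , -0.033, -0.067]), 'width': np.float64(1.0)}
[[-0.     0.974  0.227]
 [ 0.001  0.227 -0.974]
 [-1.    -0.    -0.002]]
scene 44.609322333888606 318.6281628798383 244.61901974505642 [[0.903, 0.305, -0.303, 0.252], [-0.43, 0.625, -0.652, -0.661], [-0.01, 0.719, 0.695, 0.785], [0.0, 0.0, 0.0, 1.0]] ['img', 'z_map', 'vfov', 'cx', 'cy', 'extrinsics'] 0.9958138020833334
top 48.1092970204352 317.9790634335409 238.88700699524733 [[-0.023, 0.989, -0.144, 0.473], [-1.0, -0.024, -0.006, 0.057], [-0.01, 0.144, 0.99, 0.902], [0.0, 0.0, 0.0, 1.0]] ['img', 'z_map', 'vfov', 'cx', 'cy', 'extrinsics'] 0.99603515625
wrist 69.67109748725052 319.81623122521995 239.44381720398417 [[0.227, 0.93, 0.29, 0.221], [-0.974, 0.217, 0.066, -0.588], [-0.002, -0.298, 0.955, 0.384], [0.0, 0.0, 0.0, 1.0]] ['img', 'z_map', 'vfov', 'cx', 'cy', 'extrinsics'] 0.9958854166666666
```

View pics/scene0.png

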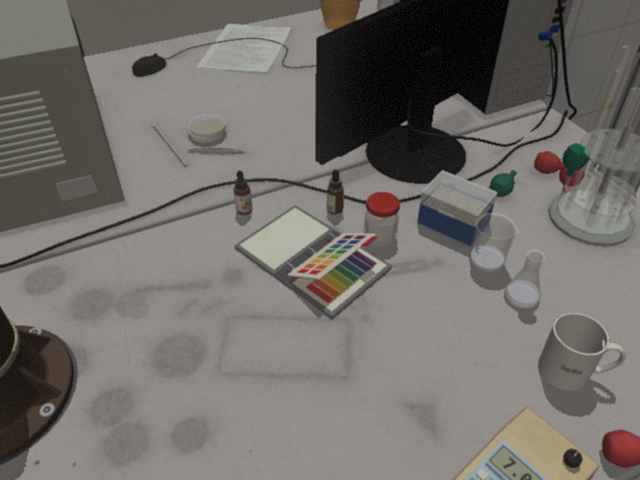

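View pics/top0.png

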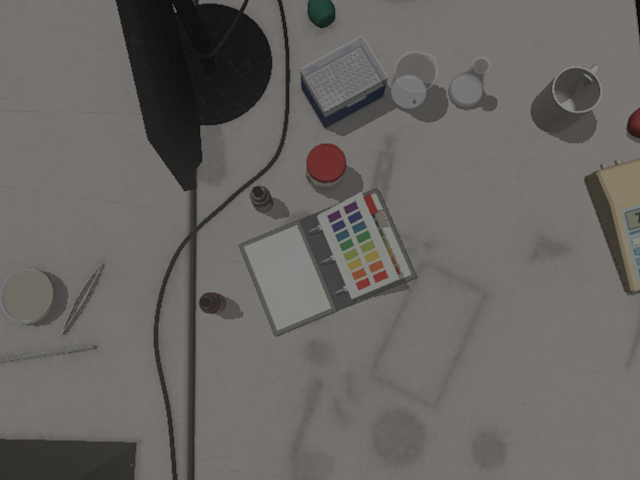

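The scene shows the open book near (320,262) with the leaf half raised to the right. In the top view the book corners are about (240,243), (376,189), (415,277) and (277,334). The jar is at (326,163), with droppers at (261,198) and (211,302). Next I measure.

```bash
python3 - <<'E'
from h import *
d=cam('top');img=d['img']
cv2.imwrite('pics/topz.png',cv2.resize(img[140:360,190:440],(750,660))[:600])
cv2.imwrite('pics/topz2.png',cv2.resize(img[170:350,230:430],(800,600) if 0 else (666,600),interpolation=cv2.INTER_CUBIC))
for u,v in [(240,243),(376,189),(415,277),(277,334)]: print((u,v),world(d,u,v,.008).round(3))
# depth cloud
H,W=480,640
vv,uu=np.mgrid[0:H,0:W];f=240/np.tan(np.radians(d['vfov'])/2);z=d['z_map']
E_=np.array(d['extrinsics']);P=np.stack([(uu-d['cx'])/f*z,-(vv-d['cy'])/f*z,-z],-1)@E_[:3,:3].T+E_[:3,3]
for u,v in [(285,280),(260,260),(330,250),(350,280),(375,220),(400,270),(350,350),(326,163),(261,190),(208,298),(150,80),(190,180),(345,90),(410,90),(316,230),(325,258),(338,290),(308,240)]: print((u,v),P[v,u].round(4))
np.save('P.npy',P)
E
```

```text
(240, 243) [0.6   0.194 0.008]
(376, 189) [ 0.687 -0.038  0.008]
(415, 277) [ 0.535 -0.097  0.008]
(277, 334) [0.447 0.133 0.008]
(285, 280) [0.5352 0.1185 0.0132]
(260, 260) [0.5699 0.16   0.0097]
(330, 250) [0.5838 0.0427 0.01  ]
(350, 280) [0.5316 0.0119 0.0292]
(375, 220) [ 0.633  -0.0345  0.0088]
(400, 270) [ 0.5475 -0.0726  0.0096]
(350, 350) [ 0.4184  0.014  -0.0015]
(326, 163) [0.7107 0.0466 0.0895]
(261, 190) [0.6696 0.1481 0.0917]
(208, 298) [0.506  0.2316 0.0799]
(150, 80) [0.7402 0.2441 0.3338]
(190, 180) [0.686  0.256  0.1005]
(345, 90) [0.8332 0.0129 0.0815]
(410, 90) [ 0.8264 -0.0897  0.0904]
(316, 230) [0.6183 0.0653 0.0092]
(325, 258) [0.5709 0.0514 0.0064]
(338, 290) [0.516  0.0318 0.028 ]
(308, 240) [0.6016 0.0791 0.0096]
```

View pics/topz2.png

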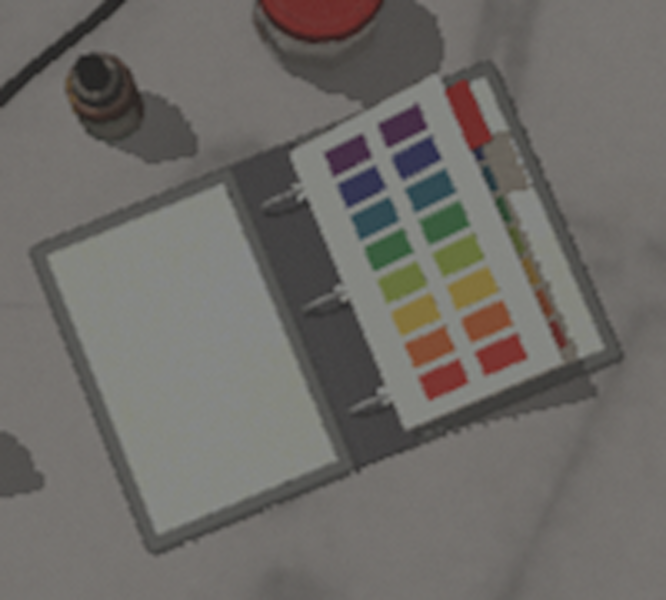

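```bash
python3 - <<'E'
from h import *
d=cam('top');img=d['img'];hsv=cv2.cvtColor(img,cv2.COLOR_BGR2HSV)
P=np.load('P.npy')
c=np.array([.567,.048,0]);a=.375
Rb=np.array([[np.cos(a),np.sin(a),0],[-np.sin(a),np.cos(a),0],[0,0,1]])
def bk(p): return (np.asarray(p)-c)@Rb.T
Q=bk(P)
# grey/dark book mask for rectangle
g=(P[...,2]<.5);
m=(abs(Q[...,0])<.07)&(Q[...,1]<-.02)&(Q[...,1]>-.115)&(Q[...,2]>.022)&(Q[...,2]<.12)
print(m.sum());q=Q[m];A=np.c_[q[:,0],q[:,1],np.ones(len(q))]
k=np.linalg.lstsq(A,q[:,2],rcond=None)[0]
for i in range(4):
    r=q[:,2]-A@k; ok=abs(r)<.004; k=np.linalg.lstsq(A[ok],q[ok,2],rcond=None)[0]
print('plane',k,'angle',np.arctan(-k[1]),ok.sum(), 'z0 y',(0.012-k[2])/k[1])
qq=q[ok];print('rng',np.percentile(qq,[1,99],axis=0).round(3))
# leaf corners, red tab
for n in ['top','scene']:
    d=cam(n);h=cv2.cvtColor(d['img'],cv2.COLOR_BGR2HSV)
    red=((h[...,0]<8)|(h[...,0]>172))&(h[...,1]>130)
    nn,l,st,ce=cv2.connectedComponentsWithStats(red.astype(np.uint8))
    for i in range(1,nn):
        if st[i,4]>25:
            u,v=ce[i];w=world(d,u,v);print(n,st[i],ce[i].round(1),w.round(3),bk(w).round(3))
# bystanders via near-bench slices
for nme,p in dict(jar=(.711,.047),b=(.67,.148),a=(.506,.232)).items():
    mm=(np.hypot(P[...,0]-p[0],P[...,1]-p[1])<.05)&(P[...,2]>.05)&(P[...,2]<.13)
    t=Q[mm];print(nme,mm.sum(),t.min(0).round(3),t.max(0).round(3))
E
```

```text
4108
plane [-0.0045029  -0.60697092  0.01729208] angle 0.545529419621993 4050 z0 y 0.008718830428534793
rng [[-0.069 -0.096  0.029]
 [ 0.068 -0.021  0.075]]
top [628 109  12  29 241] [634.5 123.4] [ 0.781 -0.471  0.036] [ 0.009 -0.561  0.036]
top [ 307  144   39   37 1131] [325.9 162.2] [0.713 0.047 0.086] [ 0.135 -0.055  0.086]
top [364 194  13  21 127] [370.2 204. ] [ 0.646 -0.021  0.077] [ 0.049 -0.093  0.077]
top [373 271  15  11  94] [380. 276.] [ 0.535 -0.034  0.057] [-0.06  -0.064  0.057]
top [357 278  13  12  87] [362.9 283.5] [ 0.525 -0.008  0.04 ] [-0.06  -0.037  0.04 ]
scene [535 152  32  32 510] [550.4 164.3] [1.133 0.049 0.033] [ 0.527 -0.206  0.033]
scene [569 171   8  15  38] [572.4 178.8] [ 1.073 -0.059  0.089] [ 0.432 -0.284  0.089]
scene [366 192  34  25 626] [382.5 204.1] [0.712 0.042 0.083] [ 0.132 -0.058  0.083]
scene [362 236  15  10  46] [369.  240.9] [ 0.648 -0.022  0.071] [ 0.049 -0.095  0.071]
scene [307 284  25  18 154] [319.  292.7] [ 0.54  -0.042  0.007] [-0.058 -0.074  0.007]
scene [ 603  431   37   36 1098] [622.1 448.1] [ 0.771 -0.496  0.044] [-0.009 -0.581  0.044]
jar 1415 [ 0.104 -0.085  0.05 ] [ 0.167 -0.022  0.092]
b 353 [0.117 0.046 0.05 ] [0.149 0.078 0.105]
a 373 [-0.01   0.182  0.05 ] [0.023 0.214 0.104]
```

```bash
python3 - <<'E'
from h import *
d=cam('scene');img=d['img']
cv2.imwrite('pics/scz.png',cv2.resize(img[160:340,220:420],(666,600),interpolation=cv2.INTER_CUBIC))
E
```

```text
(no output)
```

View pics/scz.png

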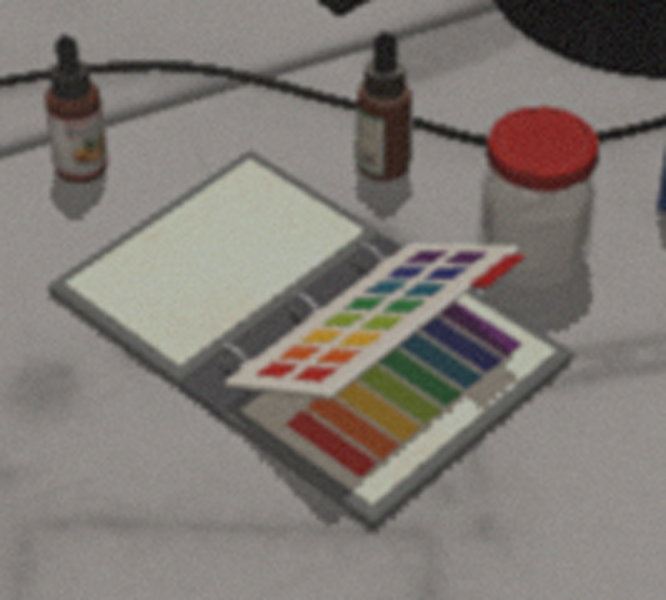

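The leaf angle is about 0.55 rad. The spine is near (0.567, 0.048) with yaw about 0.375. I'll move to a standoff beyond the right-hand page, jaws along the spine and fingers shut.

>>> move_arm(steps="0 0.277 -0.2 -0.86 255;0 0.277 -0.2 -0.86 255;0 0.277 -0.2 -0.86 255;0 0.277 -0.2 -0.86 255;0 0.277 -0.2 -0.86 255;0 0.277 -0.2 -0.86 255;0 0.277 -0.2 -0.86 255;0 0.277 -0.2 -0.86 255;0 0.277 -0.2 -0.86 255;0 0.277 -0.2 -0.86 255", squeeze=10)

```text
clock: 1.23
position: [0.369, -0.3479, 0.2271]
ee_rot: [0.374, 1.537, -0.372]
force: [-0.3, 1.0, -0.1]
width: 0.326
```

```bash
cat >> h.py <<'E'
C=np.array([.567,.048,0]);YAW=.375
RB=np.array([[np.cos(YAW),np.sin(YAW),0],[-np.sin(YAW),np.cos(YAW),0],[0,0,1]])
def bk(p): return (np.asarray(p)-C)@RB.T
def go(x,y,z):
    s=arm.observe();M=R.from_rotvec(s['ee_rot']).as_matrix()
    t=np.array([x,y,z])@RB+C
    zy=np.arctan2(M[1,2],M[0,2])
    print('bk now',bk(s['position']).round(4),'tool shift',(M.T@(t-s['position'])).round(4),'turn',round(-(YAW-zy),3),'w',s['width'],'F',np.round(s['force'],2),'t',s['clock'])
    print('tool axes in book (cols)\n',(RB@M).round(3),'j',np.round(s['joints'],2))
E
python3 -c "
from h import *
go(-.03,-.14,.227)"
```

```text
bk now [-0.3293 -0.2959  0.2271] tool shift [0.0006 0.3278 0.0802] turn -0.851 w 0.32614756981568754 F [-0.27  1.01 -0.11] t 1.2333
tool axes in book (cols)
 [[ 0.002  0.752  0.659]
 [ 0.     0.659 -0.752]
 [-1.     0.001  0.001]] j [ 0.89  0.26 -0.3   1.84  0.09  1.05  0.09]
```

>>> move_arm(steps="0 0.328 0.08 -0.851 255;0 0.328 0.08 -0.851 255;0 0.328 0.08 -0.851 255;0 0.328 0.08 -0.851 255;0 0.328 0.08 -0.851 255;0 0.328 0.08 -0.851 255;0 0.328 0.08 -0.851 255;0 0.328 0.08 -0.851 255;0 0.328 0.08 -0.851 255;0 0.328 0.08 -0.851 255")

```text
clock: 2.07
position: [0.5904, -0.0956, 0.2263]
ee_rot: [-0.291, 1.551, 0.293]
force: [0.3, 0.0, 0.7]
width: 0.008
```

```bash
python3 - <<'E'
from h import *
go(-.03,-.14,.05)
for n in ['scene','wrist','top']:
    d=cam(n);cv2.imwrite(f'pics/{n}1.png',d['img'])
E
```

```text
bk now [-0.0308 -0.1422  0.2263] tool shift [0.1763 0.0019 0.0007] turn -0.003 w 0.007553632454227195 F [0.34 0.04 0.69] t 2.0667
tool axes in book (cols)
 [[ 0.001  0.003  1.   ]
 [ 0.001  1.    -0.003]
 [-1.     0.001  0.001]] j [ 0.45  0.45 -0.55  1.61  0.25  1.15  0.22]
```

View pics/scene1.png

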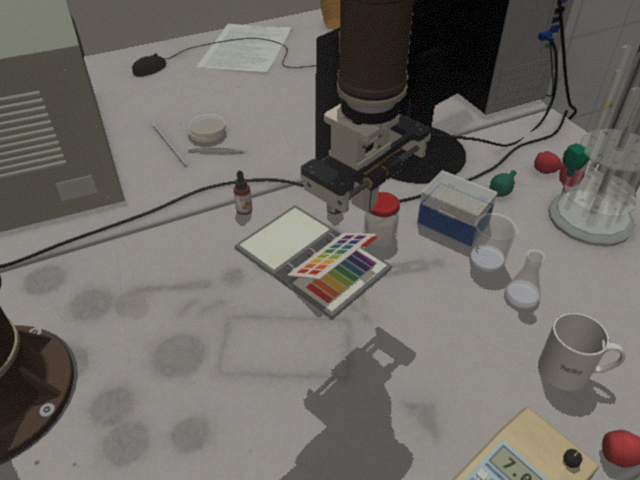

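View pics/wrist1.png

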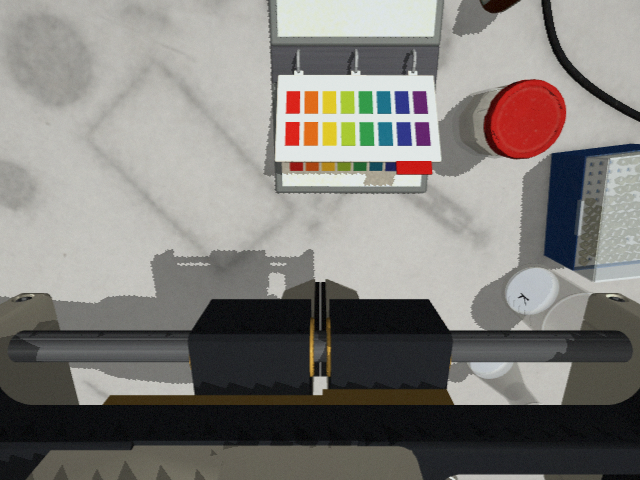

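The fingers are shut and aligned, and tool y points to the left-hand page. Next I descend beside the leaf's free edge.

>>> move_arm(steps="0.04 0 0 0 255;0.08 0 0 0 255;0.12 0 0 0 255;0.15 0 0 0 255;0.176 0.002 0 0 255;0.176 0.002 0 0 255;0.176 0.002 0 0 255")

```text
clock: 2.8
position: [0.587, -0.0976, 0.0503]
ee_rot: [-0.288, 1.554, 0.288]
force: [-0.3, 0.2, 0.6]
width: 0.004
```

```bash
python3 - <<'E'
from h import *
go(-.03,-.11,.05)
for n in ['scene','wrist','top']:
    d=cam(n);cv2.imwrite(f'pics/{n}2.png',d['img'])
E
```

```text
bk now [-0.0347 -0.1428  0.0503] tool shift [0.0003 0.0328 0.0044] turn -0.008 w 0.004452340140095708 F [-0.33  0.24  0.64] t 2.8
tool axes in book (cols)
 [[-0.003  0.008  1.   ]
 [ 0.     1.    -0.008]
 [-1.     0.    -0.003]] j [ 0.4   0.63 -0.47  1.79  0.38  0.81  0.1 ]
```

View pics/wrist2.png

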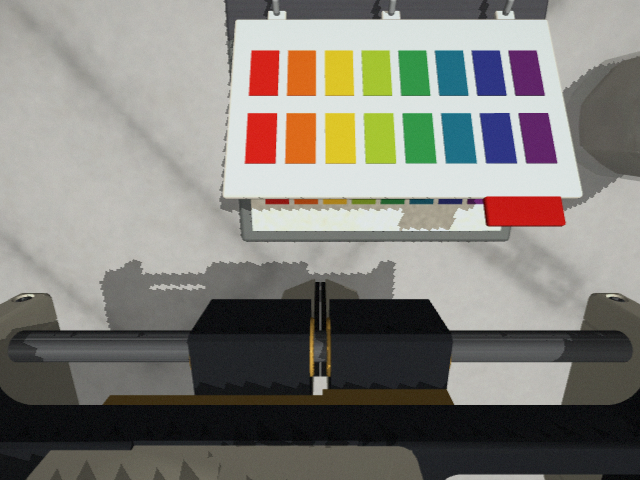

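View pics/scene2.png

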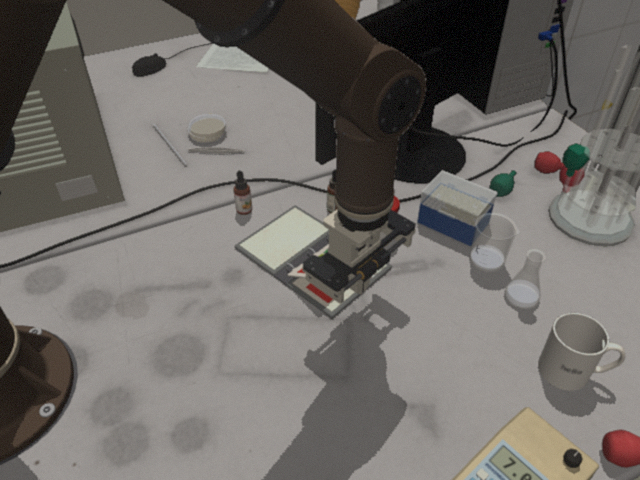

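>>> move_arm(steps="0 0.015 0.002 0 255;0 0.028 0.004 0 255;0 0.037 0.004 0 255;-0.003 0.045 0.004 0 255;-0.013 0.053 0.004 0 255;-0.021 0.061 0.004 0 255;-0.027 0.068 0.004 0 255;-0.034 0.076 0.004 0 255;-0.039 0.085 0.004 0 255;-0.039 0.085 0.004 0 255")

```text
clock: 3.78
position: [0.5611, -0.012, 0.091]
ee_rot: [-0.291, 1.55, 0.293]
force: [0.1, 1.0, 1.0]
width: 0.006
```

```bash
python3 - <<'E'
from h import *
go(-.03,-.058,.089)
for n in ['scene','wrist','top']:
    d=cam(n);cv2.imwrite(f'pics/{n}3.png',d['img'])
E
```

```text
bk now [-0.0275 -0.0537  0.091 ] tool shift [ 0.002  -0.0043 -0.0025] turn -0.003 w 0.006260311019390774 F [0.05 1.   1.  ] t 3.7833
tool axes in book (cols)
 [[ 0.001  0.003  1.   ]
 [ 0.001  1.    -0.003]
 [-1.     0.001  0.001]] j [ 0.29  0.54 -0.51  1.85  0.34  0.84 -0.02]
```

View pics/wrist3.png

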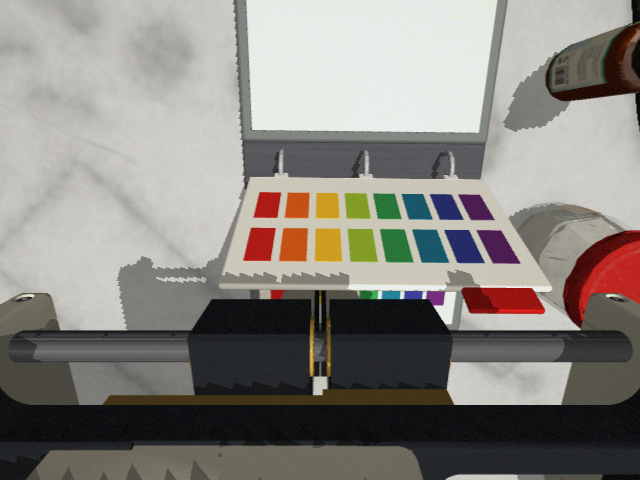

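View pics/scene3.png

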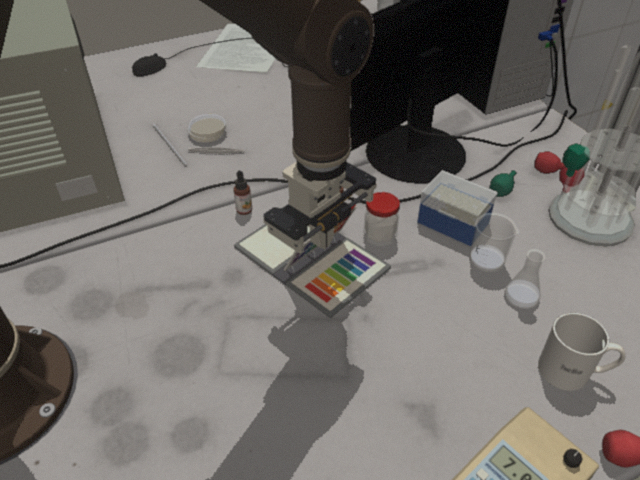

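The wrist view shows the leaf's edge at row ~282 resting against the finger and the leaf raised. I'll measure the angle from the wrist depth.

```bash
cat >> h.py <<'E'
def cloud(d):
    vv,uu=np.mgrid[0:480,0:640];f=240/np.tan(np.radians(d['vfov'])/2);z=d['z_map']
    E_=np.array(d['extrinsics']);P=np.stack([(uu-d['cx'])/f*z,-(vv-d['cy'])/f*z,-z],-1)@E_[:3,:3].T+E_[:3,3]
    P[z<=0]=np.nan
    return bk(P)
E
python3 - <<'E'
from h import *
d=cam('wrist');Q=cloud(d)
for u in (250,380,450):
    print(u,[tuple((Q[v,u]*1000).round().astype(int).tolist()) for v in range(170,300,12)])
E
```

```text
250 [(-75, 1, 5), (-69, -3, 36), (-68, -8, 46), (-66, -13, 57), (-64, -18, 67), (-63, -22, 77), (-61, -25, 86), (-60, -29, 93), (-59, -33, 99), (-58, -35, 106), (-82, -93, -1)]
380 [(15, 1, 6), (10, -3, 33), (9, -9, 45), (7, -14, 56), (6, -18, 65), (4, -22, 76), (3, -26, 84), (2, -30, 92), (1, -33, 99), (0, -36, 106), (19, -89, 8)]
450 [(63, 1, 6), (54, -4, 33), (50, -9, 46), (47, -14, 55), (44, -19, 65), (41, -23, 74), (38, -27, 83), (36, -30, 91), (34, -34, 98), (31, -36, 105), (72, -89, 8)]
```

>>> move_arm(steps="-0.003 0.007 0 0 255;-0.006 0.014 0 0 255;-0.008 0.025 0 0 255;-0.009 0.036 0 0 255;-0.009 0.049 0 0 255;-0.007 0.062 0 0 255;-0.003 0.075 0 0 255;0.003 0.086 0 0 255;0.011 0.097 0 0 255;0.011 0.097 0 0 255")

```text
clock: 4.82
position: [0.5244, 0.0791, 0.0779]
ee_rot: [-0.292, 1.552, 0.294]
force: [0.2, 0.9, 1.1]
width: 0.009
```

```bash
python3 - <<'E'
from h import *
go(-.03,.043,.080)
for n in ['scene','wrist','top']:
    d=cam(n);cv2.imwrite(f'pics/{n}4.png',d['img'])
E
```

```text
bk now [-0.0282  0.0446  0.0779] tool shift [-0.0021 -0.0016 -0.0018] turn -0.002 w 0.00919211975193386 F [0.15 0.94 1.05] t 4.8167
tool axes in book (cols)
 [[-0.001  0.002  1.   ]
 [ 0.002  1.    -0.002]
 [-1.     0.002 -0.001]] j [ 0.13  0.52 -0.52  1.93  0.35  0.78 -0.21]
```

View pics/wrist4.png

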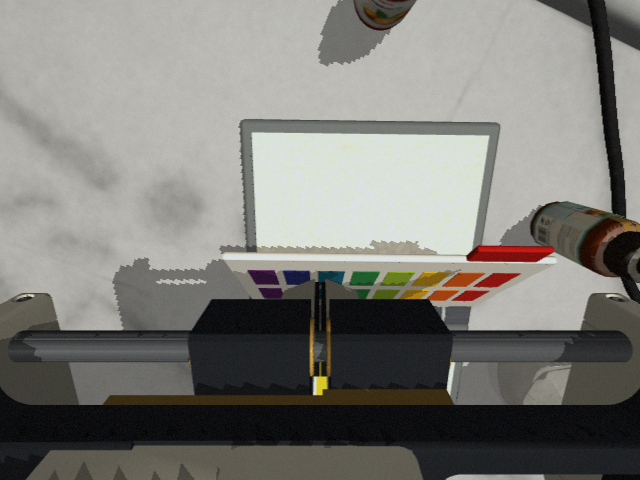

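View pics/scene4.png

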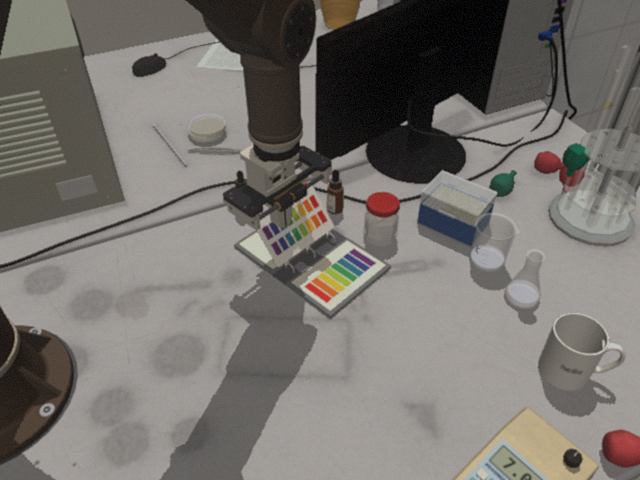

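>>> move_arm(steps="0.003 0.005 0 0 255;0.007 0.009 0 0 255;0.012 0.013 0 0 255;0.017 0.017 0 0 255;0.023 0.021 0 0 255;0.029 0.024 0 0 255;0.035 0.027 0 0 255;0.041 0.029 0 0 255;0.047 0.031 0 0 255;0.047 0.031 0 0 255")

```text
clock: 5.8
position: [0.5143, 0.1046, 0.0304]
ee_rot: [-0.29, 1.553, 0.29]
force: [-0.1, -0.0, -0.4]
width: 0.005
```

```bash
python3 - <<'E'
from h import *
go(-.03,.075,.016)
for n in ['scene','wrist','top']:
    d=cam(n);cv2.imwrite(f'pics/{n}5.png',d['img'])
    if n=='wrist':
        Q=cloud(d)
        for u in (255,420): print(u,[tuple((Q[v,u]*1000).round().astype(int).tolist()) for v in range(150,300,12)])
E
```

```text
bk now [-0.0283  0.0719  0.0304] tool shift [ 0.0144  0.0031 -0.0017] turn -0.005 w 0.0052973545812188385 F [-0.13 -0.03 -0.38] t 5.8
tool axes in book (cols)
 [[-0.002  0.005  1.   ]
 [ 0.     1.    -0.005]
 [-1.     0.    -0.002]] j [ 0.05  0.58 -0.48  1.98  0.41  0.68 -0.32]
255 [(-60, 145, 1), (-61, 139, 0), (-60, 133, 6), (-60, 127, 8), (-60, 121, 8), (-61, 115, 9), (-61, 108, 9), (-57, 108, 32), (-57, 102, 32), (-58, 96, 32), (-58, 89, 30), (-59, 82, 29), (-60, 74, 28)]
420 [(27, 145, 1), (27, 138, 1), (28, 132, 0), (26, 127, 8), (27, 121, 9), (27, 114, 9), (28, 108, 9), (28, 101, 9), (22, 102, 33), (22, 96, 32), (23, 89, 31), (24, 82, 29), (25, 74, 28)]
```

View pics/wrist5.png

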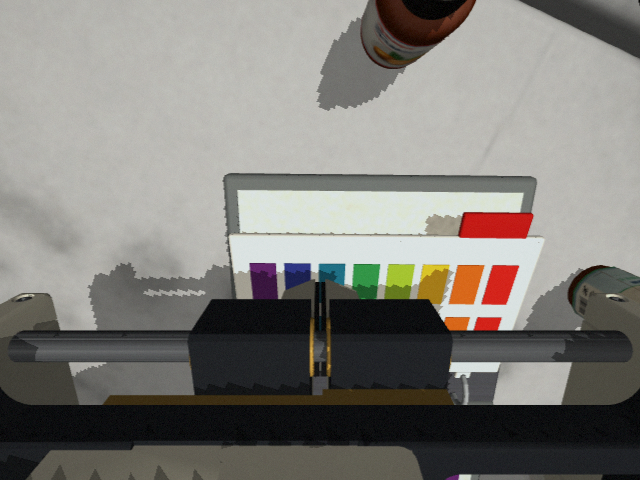

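View pics/scene5.png

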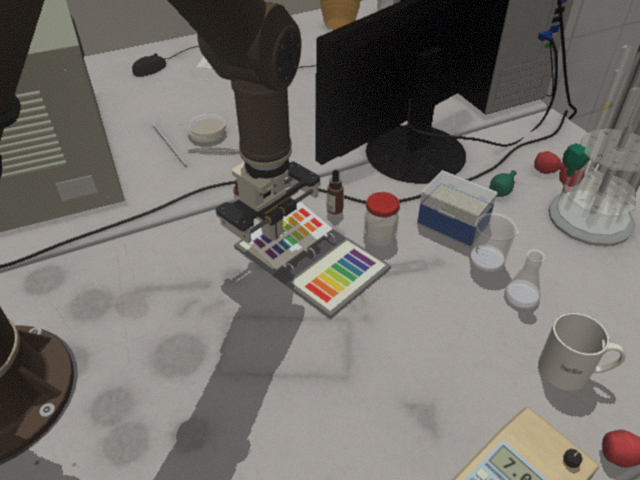

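The leaf is now about 0.18 rad short of flat, with its edge at z ≈ 32 mm. Now I press down slowly.

>>> move_arm(steps="0.003 0.003 0 0 255;0.006 0.005 0 0 255;0.009 0.007 0 0 255;0.011 0.008 0 0 255;0.013 0.008 0 0 255;0.013 0.008 0 0 255")

```text
clock: 6.45
position: [0.5121, 0.1119, 0.0183]
ee_rot: [-0.29, 1.552, 0.29]
force: [-0.2, -0.6, 0.6]
width: 0.009
```

>>> move_arm(steps="0.001 0 0 0 255;0.002 0 0 0 255;0.002 0 0 0 255;0.002 0 0 0 255")

```text
clock: 6.78
position: [0.5125, 0.1117, 0.0167]
ee_rot: [-0.289, 1.551, 0.289]
force: [-0.0, -0.2, 0.7]
width: 0.001
```

```bash
python3 - <<'E'
from h import *
go(-.03,.08,.014)
d=cam('wrist');Q=cloud(d)
for u in (255,420): print(u,[tuple((Q[v,u]*1000).round().astype(int).tolist()) for v in range(190,300,12)])
E
```

```text
bk now [-0.0274  0.0792  0.0167] tool shift [ 0.0027  0.0007 -0.0026] turn -0.006 w 0.0012515864738457064 F [-0.01 -0.16  0.68] t 6.7833
tool axes in book (cols)
 [[-0.     0.006  1.   ]
 [-0.     1.    -0.006]
 [-1.    -0.    -0.   ]] j [ 0.02  0.6  -0.46  1.99  0.43  0.65 -0.35]
255 [(-58, 134, 0), (-57, 129, 7), (-57, 123, 9), (-58, 117, 9), (-58, 111, 9), (-57, 107, 17), (-57, 101, 16), (-58, 95, 17), (-58, 88, 16), (-58, 82, 17)]
420 [(25, 133, 0), (24, 129, 8), (24, 123, 9), (24, 117, 9), (25, 110, 9), (23, 107, 17), (23, 101, 17), (25, 94, 15), (25, 87, 16), (25, 81, 16)]
```

>>> move_arm(steps="0.001 0 0 0 255;0.002 0 0 0 255;0.002 0 0 0 255;0.002 0 0 0 255")

```text
clock: 7.17
position: [0.5124, 0.1118, 0.0147]
ee_rot: [-0.29, 1.551, 0.289]
force: [-0.3, 0.0, 0.1]
width: 0.007
```

>>> move_arm(steps="0.001 0 0 0 255;0.001 0 0 0 255;0.001 0 0 0 255")

```text
clock: 7.42
position: [0.5125, 0.1118, 0.0142]
ee_rot: [-0.29, 1.551, 0.289]
force: [-2.4, -1.1, 8.4]
width: 0.004
```

The force rises to 8.4 N at z = 14.2 mm, so the leaf is on its stop. I retreat straight up.

>>> move_arm(steps="-0.02 0 0 0 255;-0.06 0 0 0 255;-0.1 0 0 0 255;-0.14 0 0 0 255;-0.18 0 0 0 255;-0.2 -0.03 0 0 255;-0.2 -0.07 0 0 255;-0.2 -0.11 0 0 255;-0.2 -0.15 0 0 255;-0.2 -0.15 0 0 255")

```text
clock: 8.25
position: [0.5685, -0.0382, 0.2131]
ee_rot: [-0.285, 1.553, 0.277]
force: [0.7, -0.7, 0.3]
width: 0.001
```

>>> move_arm(steps="0 -0.04 0 0 255;0 -0.08 0 0 255;0 -0.12 0 0 255;0 -0.16 0 0 255;0 -0.2 0 0 255;0 -0.2 0 0 255;0 -0.2 0 0 255")

```text
clock: 8.83
position: [0.6383, -0.2177, 0.2125]
ee_rot: [-0.286, 1.553, 0.286]
force: [-0.5, 1.8, -0.3]
width: 0.003
```

```bash
python3 - <<'E'
from h import *
go(-.03,.08,.014)
for n in ['scene','top']:
    d=cam(n);cv2.imwrite(f'pics/{n}6.png',d['img']);Q=cloud(d)
    m=(abs(Q[...,0])<.06)&(Q[...,1]>.03)&(Q[...,1]<.1)&(Q[...,2]<.06)
    q=Q[m];k=np.polyfit(q[:,1],q[:,2],1);print(n,m.sum(),'slope',k[0],'z at .105',np.polyval(k,.105))
    for nm,p in dict(jar=(.135,-.0535),b=(.133,.062),a=(.0065,.198)).items():
        mm=(np.hypot(Q[...,0]-p[0],Q[...,1]-p[1])<.05)&(Q[...,2]>.05)&(Q[...,2]<.13)
        t=Q[mm];print(nm,t.min(0).round(3),t.max(0).round(3))
d=cam('top')
E
```

```text
bk now [-0.0309 -0.2734  0.2125] tool shift [ 0.1985  0.3533 -0.0027] turn -0.011 w 0.0032678084183834204 F [-0.45  1.77 -0.28] t 8.8333
tool axes in book (cols)
 [[-0.001  0.011  1.   ]
 [ 0.     1.    -0.011]
 [-1.     0.    -0.001]] j [ 0.53  0.57 -0.46  1.43  0.26  1.21  0.4 ]
scene 1557 slope 0.00022855651919185906 z at .105 0.013919499679487147
jar [ 0.103 -0.086  0.05 ] [ 0.168 -0.024  0.088]
b [0.116 0.043 0.05 ] [0.15  0.076 0.101]
a [-0.01   0.181  0.051] [0.022 0.21  0.101]
top 3068 slope -0.000258200401156862 z at .105 0.016005540155375836
jar [ 0.105 -0.085  0.05 ] [ 0.167 -0.022  0.092]
b [0.118 0.046 0.05 ] [0.149 0.078 0.105]
a [-0.01   0.182  0.051] [0.022 0.214 0.104]
```

View pics/scene6.png

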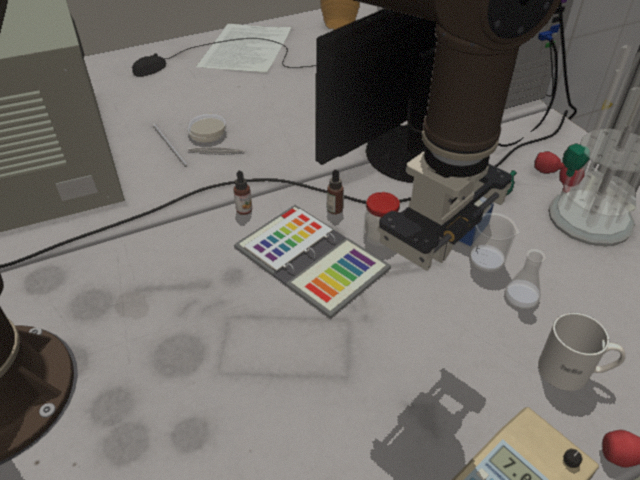

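View pics/top6.png

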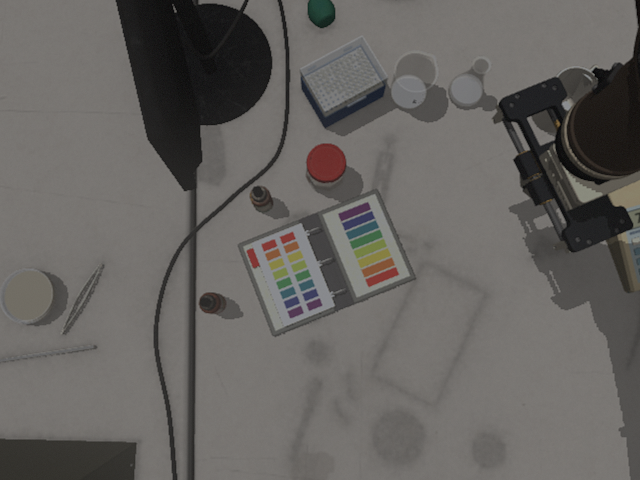

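Both views show the leaf flat on the left-hand page (top view around (285,275)), with the book and bystanders unmoved and the arm clear.

```bash
python3 -c "
from h import *
print(arm.observe()['dq'].round(3));print(arm.sign_off())"
```

```text
[-0.01  -0.009 -0.003  0.004  0.001 -0.     0.002]
the job is handed in; nothing more can be done
None
```

The leaf now lies flat on the left-hand page, and I handed the job in at about 9 s on the robot's clock. I pushed it over the spine with the shut fingertips, pressed it onto its stop and moved the arm clear.

- **Leaf:** the last depth checks put its slope within 0.001 rad of level. Its free edge is about 14 mm up in the scene view and 16 mm in the top view; that 2 mm difference is within the cameras' calibration error. The force read about 8 N at the stop, the highest of my readings.
- **Book:** it appears to have moved by no more than about one pixel in the top view. I judged that by eye from the picture, not by measuring the spine again.
- **Bystanders:** the dropper bottles and the jar are upright and within 1–2 mm of where they started.

No check failed. I have no verdict, since sign-off doesn't report one.

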